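# Fold down the work station's flap and lock it

## Task

Get the fold-down work station ready for use: pull both of its slide-out supports fully out, only then lower the drop-front flap gently by its handle, without letting it fall, until it rests level on both supports, and lock it with the quarter-turn fastener on the flap: press the head fully down and, keeping it pressed, turn it clockwise a quarter turn until it catches and springs back up. Do not lean hard on the flap, leave the supports out and leave the things around and on the station where they are.

Things in the scene. Friction and masses are not known exactly. Their poses are not given: they have to be found in the camera images.
- station: Grey sheet-metal fold-down work station standing fixed on the desk, 240 mm wide, 240 mm deep, 190 mm high, open slanted front. Origin: on the desk under the middle of the flap's hinge line. x points from the front into the station (the supports slide out along -x), y along the hinge, z up. The hinge line is at (x 0, z 75 mm). Yaw varies.
- support_l_travel (a joint): Travel of the slide-out support on the station's +y side, m: 0 pushed in, 0.10 at its out stop. Slides along station -x. Stiff slide: about 3 N of friction plus 15 N per m/s; stays where it is left.
- support_r_travel (a joint): The same for the support on the station's -y side.
- support_l: The +y support. Origin on its top face, 14 mm in front of the hinge line when pushed in; axes as the station's.
- support_r: The same for the -y support.
- support_l_grip (a point): Middle of the +y support's pull block, station (-35 mm - travel, +75 mm, 57 mm). The block (black plastic) is 42 mm along x, 28 mm across y, 34 mm high (top 73 mm above the desk), in front of an aluminium bar 22 mm wide, 28 mm high. Grip it across y from above.
- support_r_grip (a point): The same for the -y support, station (-35 mm - travel, -75 mm, 57 mm).
- flap_angle (a joint): Angle of the drop-front flap about the hinge, rad: 0 shut, leaning back into the station 0.55 rad from upright; 0.55 upright; 2.12 level, lying on the pulled-out supports; without supports it would swing on below level. No catch and no stay: it falls back below about 0.6, and falls forward freely (slight damping, 0.12 N m s/rad) beyond that, so it has to be held all the way.
- flap: The flap: a plywood panel 216 mm along the hinge, from 14 to 136 mm from the hinge line, 16 mm thick, with a steel handle, about 0.45 kg together. Origin on the hinge line at its middle; z from the hinge to the free edge, y along the hinge (as the station's y), x the normal of the inner face (up once it lies level). The outer face is in the plane x 0, the inner face at x 16 mm.
- flap_handle (a point): Middle of the flap's handle, a round steel bar 12 mm thick, parallel to the hinge, 100 mm long between its two 10 mm legs, in the panel's plane beyond its free edge, with a 36 mm clear gap to the panel. In flap axes (8 mm, 0, 178 mm). It can turn between the finger pads, so a gripper that keeps pointing down can carry it round the whole arc.
- stud (a joint): Turn of the quarter-turn fastener, rad: 0 unlocked (head along the panel's z, square to the hinge), pi/2 locked (head parallel to the hinge). Turns clockwise seen from above when the flap lies level. Between 0.15 and 1.42 rad a cam blocks it (and brute force would damage it) unless the head is pressed in by more than 6 mm; friction 0.03 N m.
- stud_press (a joint): How far the fastener's head is pressed in, m: 0 out, 0.008 fully in against a stop. Spring: about 6 N to start, 13 N fully in. Held in by the cam between about 0.15 and 1.42 rad of turn; at a quarter turn it springs out again (reads below 0.001) and the cam has caught.
- stud_grip (a point): Grip point on the fastener's head, on its axis, in flap axes (52 mm, 66 mm, 85 mm), i.e. 36 mm above the inner face, above the +y support. The head is a plain steel bar 60 mm long, 14 mm wide, from 16 to 48 mm above the inner face, on a 22 mm stem.
- tape: Bystander: roll of white tape 84 mm across, 20 mm high, on the desk under the flap between the supports. Origin under its centre.
- spool: Bystander: metal wire spool 60 mm across, 50 mm high, on top of the station. Origin under its centre.
- carton: Bystander: cardboard carton 70x50x45 mm on top of the station. Origin under its centre.
- can: Bystander: green can 80 mm across, 110 mm high, on the desk. Origin under its centre.
- thruster: Bystander: black ducted thruster 84 mm across, 56 mm high. Origin under its centre.
- tray: Bystander: grey parts tray 100x80x35 mm. Origin under its centre.
- driver: Bystander: screwdriver 190 mm long lying on the desk.
- spanner: Bystander: spanner 160 mm long lying on the desk.

How it is judged:
On the way, in this order (a step that is already met when the one before it is completed fails the run):
1. both supports are pulled out, the flap still up (value of joint each of support_l_travel, support_r_travel above 0.09 m and value of joint flap_angle below 1.2 rad), for 0.2 s.
2. the flap lies level and still on both supports (value of joint each of support_l_travel, support_r_travel above 0.09 m and value of joint flap_angle between 2.07 and 2.16 rad and velocity of joint flap_angle between -0.05 and 0.05 rad/s), for 0.2 s.
3. the head of the fastener is pressed in, the flap level (value of joint flap_angle between 2.07 and 2.16 rad and value of joint stud_press above 0.0055 m), for 0.1 s.
4. the fastener has been turned a quarter turn and has sprung back up (value of joint flap_angle between 2.07 and 2.16 rad and value of joint stud above 1.38 rad and value of joint stud_press below 0.002 m), for 0.2 s.
At the end, for the whole second after the job is handed in: Both supports out by more than 90 mm, flap level within 0.04 rad and at rest, fastener turned more than 1.38 rad clockwise and out again (pressed in by less than 2 mm) (all of step 4 and value of joint each of support_l_travel, support_r_travel above 0.09 m and velocity of joint flap_angle between -0.05 and 0.05 rad/s); the robot touches nothing.
It fails at once if the flap falls (turns downwards faster than 1.8 rad/s) (velocity of joint flap_angle above 1.8 rad/s).
It fails at once if the flap is lowered past 45 degrees from upright while a support is not out (value of joint flap_angle above 1.335 rad and value of joint any of support_l_travel, support_r_travel below 0.08 m).
It fails at once if the fastener is forced round without being pressed in (value of joint stud between 0.22 and 1.3 rad and value of joint stud_press below 0.005 m).
It fails at once if the flap is pressed onto a support with more than 40 N (contact force between flap and support_l above 40 N or contact force between flap and support_r above 40 N).
It fails at once if a bystander is moved by more than 30 mm (distance of any of tape, spool, carton, can, thruster, tray, driver, spanner from where it was at the start of the episode above 0.03 m).
It also fails if it takes over 72 s, if anything falls off the work surface, if the arm or the gripper's body presses on something with over 40 N, if the wrist force passes 120 N, or if a joint passes its speed limit or range.

## Robot

A 7-joint arm with a two-finger parallel gripper is mounted at the origin on the work surface. World frame = base frame: x ahead of the robot, y to its left, z up, the work surface at z = 0. Lengths are in m, angles in rad, forces in N, time in s.
With the tool pointing down it reaches from about 0.4 to 0.875 m from the base axis. Payload 19.3 kg.
Tool frame: the origin (TCP) lies midway between the tips of the shut fingers; the grasp point (between the pads) lies 19 mm behind it; z points along the fingers, y is the line along which they close (so a half turn about z gives the same grasp; the last joint's range is limited). The gripper opens to 85 mm and grips with 20 to 120 N. Pads are 22 mm wide; open, the fingers measure 114 mm over their backs; the gripper's body (76 mm by 85 mm) begins 54 mm behind the grasp point. The pads swing forward as they close: fully open they stand 13 mm farther back than shut.
Start: joints at [1.18, 0.521, -0.036, 1.599, 0.021, 1.021, -0.113], TCP at [0.197, -0.593, 0.231] pointing down, gripper open.
Joint ranges: [-2.91, 2.91], [-0.3, 2.13], [-1.5, 1.42], [0.17, 2.43], [-1.26, 4.41], [0.16, 1.93], [-2.52, 2.52]. Speed limits (rad/s): [1.89, 1.89, 2.39, 2.39, 3.01, 3.01, 3.01].

## Interface

Orientations are given as [roll, pitch, yaw] about the fixed x, y, z axes, in that order (R = Rz(yaw) Ry(pitch) Rx(roll)).
In Python, from workcell import bot, camrig gives the robot as it stands (bot), with the cameras (camrig).
- The arm moves only by the tool drive_effector, called after "Emit:" as name(argument=value, ...) on one line, values as JSON. Schema: {"type":"object","properties":{"ticks":{"type":"array","items":{"type":"number"},"minItems":7,"maxItems":35},"grip_n":{"type":"number"},"only":{"type":"string"},"quiet":{"type":"boolean"},"lines":{"type":"string"}},"required":["ticks"],"additionalProperties":false}. ticks is one flat list of numbers that holds 1 to 5 rows one after another, with no inner brackets; each row has 7 numbers: the finger opening in m, then dx, dy, dz in shares of 1 m (1.0 is 1 m), then a rotation vector rx, ry, rz in a scale on which 1.0 is pi rad; each row is the pose to reach, as a shift and turn from the pose commanded when the call began, along the tool's axes at that moment; what a row does not reach only later rows make up. A row lasts 1/8 s, in which the tool goes at most 0.0625 m and 0.188 rad, less where a joint would pass 70% of its speed; a pose out of reach is approached as far as the arm can. The fingers move at their own pace and stop on an object; grip_n is the grip in N (left out, the last holds). Time passes only in rows, so rows that do not move let the fingers close. The tool returns the time, the measured TCP pose, the force, the opening and the grip force at its end. only (a regular expression) keeps the lines of the reply that match it, lines (a string "A,B") keeps lines A to B, and quiet returns only ok. Shift and turn numbers lie between -1 and 1, and a call with a number outside is refused. Input that does not fit is refused with a message, and nothing moves.
- bot.observe(): the state, without advancing time (a new reading comes with each control period).
- camrig.grab_frame(name): name is "scene" or "top" or "wrist"; returns the picture (480x640x3 uint8, blue, green, red); there is no depth.
- camrig.calibration(name): a dict with "vfov" (degrees; the focal length in pixels is half the picture's height over the tangent of half this angle, whatever the lens; pixels are square), "cx", "cy" (the principal point, pixels), "eye" and "attitude" of the camera in the world. Camera axes: x right, y down, z forward; pixel columns grow to the right and rows downward; lengths in m; the calibration is good to about 2 mm. A picture is of the moment at which its call begins: read the wrist's pose just before it. calibration takes no time and is no camera call; for the wrist camera it gives the pose at the moment of the call.
- bot.job_done(): hands the job in; it is judged then, once.
The state is a dict: "clock": time; "qpos": joint angles; "qd": joint speeds; "joint_efforts": joint torques, N m; "position": TCP position; "tool_rot": TCP orientation; "force": force on the tool from outside, world axes, zero at the start; "moment": the same for the moment, N m; "grip_width": finger opening in m; "finger_force": force on a finger pad.
Only numpy, scipy, OpenCV 4.12 (cv2) and the standard library are available. Lean on these libraries where they do the work, as an engineer would, in place of code of your own. Each camera call takes 0.05 s, during which the arm holds its last target. There are 200 camera calls.

## Working session

There is one attempt and no reset: what is moved stays moved. The work goes in short steps, Python scripts to look and compute and a tool call to move; the robot and the scene stay as the last step left them, time stands still between calls to the robot, and variables do not carry over. Pictures are saved under pics/ and viewed, at most 10 in all, crops included, and the job is handed in when it is done.

```bash
ls; mkdir -p pics; python3 - <<'E'
from workcell import bot, camrig
import cv2
for n in("scene","top"):
    cv2.imwrite(f"pics/{n}0.png",camrig.grab_frame(n)); print(n,camrig.calibration(n))
o=bot.observe();print(o["clock"],o["position"],o["tool_rot"],o["grip_width"])
E
```

```text
pics
workcell.py
scene {'vfov': 49.85176246170935, 'cx': 318.5943616207723, 'cy': 237.76227560558553, 'eye': array([ 1.06631717, -0.57645342,  0.62275562]), 'attitude': array([-2.13464397, -0.0234682 ,  0.89546633])}
top {'vfov': 54.8831342188937, 'cx': 321.4030228683541, 'cy': 237.2973711904901, 'eye': array([ 0.41957204, -0.07398944,  1.11394882]), 'attitude': array([-3.04113682, -0.02015397, -1.58238409])}
0.1 [ 0.19693265 -0.59286377  0.23079369] [-3.14062003e+00  8.49514808e-05  3.20731635e-01] 0.08544961255756248
```

View pics/scene0.png

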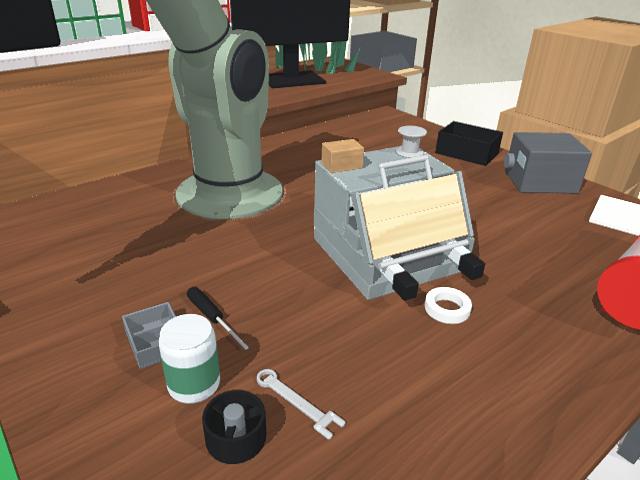

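View pics/top0.png

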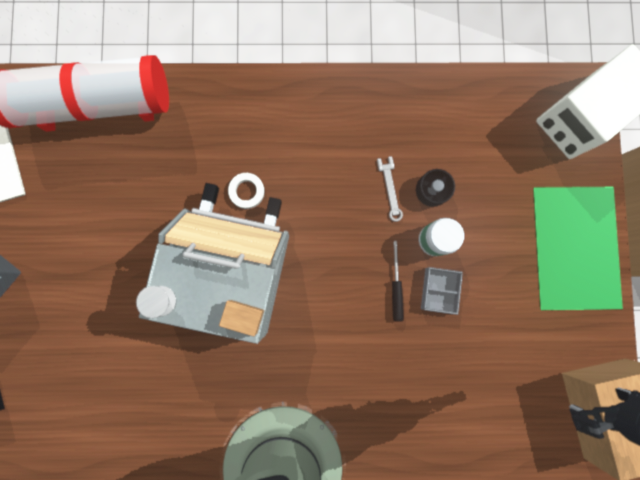

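Top view: the station's front faces away from the robot, with blocks at about (209,193) (‑y) and (273,210) (+y), tape at (246,190). I'll enlarge both for a pose fit.

```bash
python3 - <<'E'
import cv2
a=cv2.imread("pics/top0.png")[165:345,130:300]; b=cv2.imread("pics/scene0.png")[120:320,305:495]
a=cv2.resize(a,(566,600),interpolation=cv2.INTER_CUBIC); b=cv2.resize(b,(570,600),interpolation=cv2.INTER_CUBIC)
cv2.imwrite("pics/ca.png",a);cv2.imwrite("pics/cb.png",b)
E
```

```text
(no output)
```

View pics/ca.png

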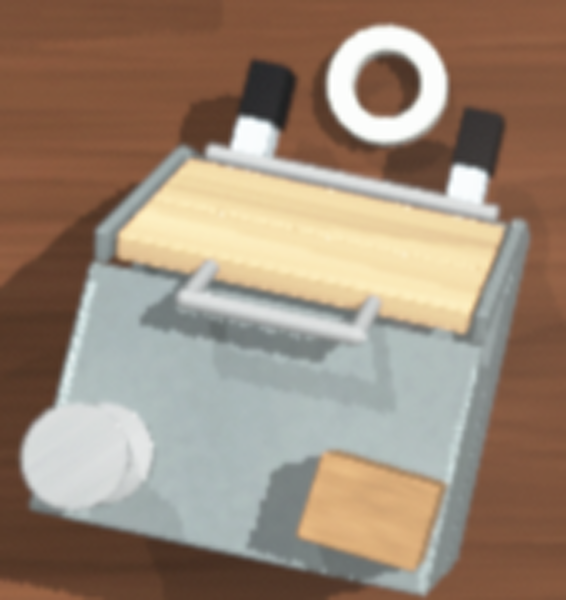

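View pics/cb.png

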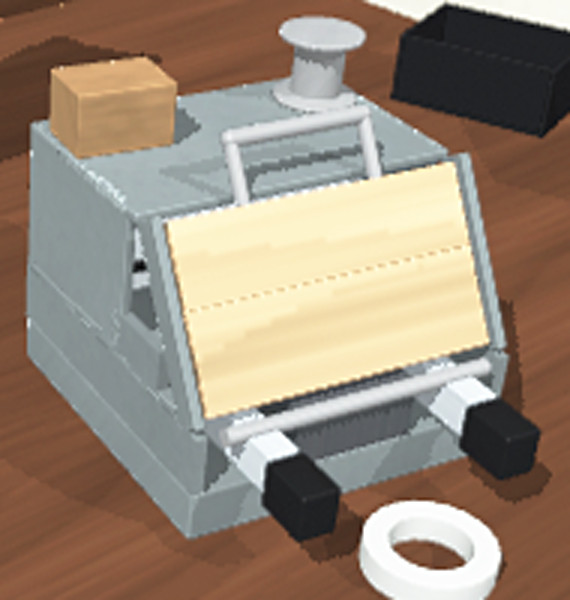

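```bash
cat > h.py <<'E'
import numpy as np, json
from scipy.spatial.transform import Rotation as R
from scipy.optimize import least_squares
from workcell import bot, camrig
def proj(n,P,c=None):
    c=c or camrig.calibration(n); f=240/np.tan(np.radians(c["vfov"])/2)
    p=R.from_euler("xyz",c["attitude"]).inv().apply(np.atleast_2d(P)-c["eye"])
    return np.c_[c["cx"]+f*p[:,0]/p[:,2],c["cy"]+f*p[:,1]/p[:,2]]
def flap(p,a):   # flap axes -> station (mm)
    t=a-.55; z=np.array([-np.sin(t),0,np.cos(t)]); x=np.array([np.cos(t),0,np.sin(t)])
    p=np.atleast_2d(p); return p[:,:1]*x+p[:,1:2]*[0,1,0]+p[:,2:]*z+[0,0,75]
def world(s,X): return R.from_euler("z",X[2]).apply(np.atleast_2d(s)/1000.)+[X[0],X[1],0]
def tool(target,yaw=None):  # shift in tool axes to a world TCP target, from measured
    o=bot.observe(); r=R.from_euler("xyz",o["tool_rot"])
    print("t",o["clock"],"pos",np.round(o["position"],4),"rot",np.round(o["tool_rot"],3),"w",o["grip_width"])
    print("shift tool",np.round(r.inv().apply(np.array(target)-o["position"]),4))
    if yaw is not None:
        for k in(0,np.pi): print("rotvec",np.round((r.inv()*R.from_euler("xyz",[np.pi,0,yaw+k])).as_rotvec(),3))
E
python3 - <<'E'
from h import *
A=lambda u:np.array(u)/(600/180)+[130,165]
B=lambda u:np.array(u)/3+[305,120]
ta=[];pa=[]
def add(L,M,s,u):L.append(np.array(s,float).ravel());M.append(u)
for y,us in((-75,[(250,62),(295,68),(281,128),(238,120)]),(75,[(462,108),(503,114),(495,170),(452,165)])):
    # image left = station -y ; up = -x
    for (dx,dy),u in zip([(-21,-14),(-21,14),(21,14),(21,-14)],us): add(ta,pa,[-35+dx,y+dy,73],u)
add(ta,pa,flap([8,0,178],0),(275,315))
for y,z,u in[(-108,14,(190,158)),(108,14,(508,228)),(-108,136,(118,235)),(108,136,(470,318))]: add(ta,pa,flap([0,y,z],0),u)
tb=[];pb=[]
add(tb,pb,flap([8,0,178],0),(297,124))
for y,z,u in[(108,14,(205,418)),(108,136,(165,220)),(-108,136,(460,165)),(-108,14,(492,345))]: add(tb,pb,flap([0,y,z],0),u)
ca,cb=camrig.calibration("top"),camrig.calibration("scene")
def f(X): return np.r_[proj("",world(ta,X),ca)-A(pa),proj("",world(tb,X),cb)-B(pb)].ravel()
s=least_squares(f,[.5,.1,3],loss="soft_l1"); X=s.x
print(X,np.round(f(X).reshape(-1,2),1).tolist())
np.save("X.npy",X)
for n,p in dict(L=[-35,75,57],R=[-35,-75,57],H=flap([8,0,178],0),Hend=flap([8,0,178],2.12),stud=flap([52,66,85],2.12)).items(): print(n,world(p,X))
E
```

```text
[0.5700742  0.09418972 2.89801177] [[0.3, 1.7], [-1.3, 2.7], [-1.8, 2.4], [-0.9, 2.0], [0.7, 3.1], [0.4, 4.1], [-1.7, 5.1], [-0.8, 3.7], [-0.8, -2.5], [1.3, -3.3], [-0.0, -2.0], [0.8, -4.1], [0.4, -4.0], [0.4, 3.3], [0.1, 3.0], [0.4, 2.9], [-0.8, 1.7], [-0.1, 2.8]]
L [[0.58595257 0.0129624  0.057     ]]
R [[0.62212947 0.15853448 0.057     ]]
H [[0.47316345 0.11827353 0.22256787]]
Hend [[0.74281351 0.05126134 0.08314174]]
stud [[0.636607   0.00964775 0.12706767]]
```

```bash
python3 - <<'E'
from h import *
A=lambda u:np.array(u)/(600/180)+[130,165]
B=lambda u:np.array(u)/3+[305,120]
ua=np.array([(250,62),(295,68),(281,128),(238,120),(462,108),(503,114),(495,170),(452,165),(275,315),(190,158),(508,228),(118,235),(470,318)])
ub=np.array([(297,124),(205,418),(165,220),(460,165),(492,345)])
ca,cb=camrig.calibration("top"),camrig.calibration("scene")
def model(X):
    ta=[[-35+dx-X[3+i],y+dy,73] for i,y in enumerate((-75,75)) for dx,dy in [(-21,-14),(-21,14),(21,14),(21,-14)]]
    F=lambda L:[flap(p,X[5])[0] for p in L]
    ta+=F([[8,0,178],[0,-108,14],[0,108,14],[0,-108,136],[0,108,136]])
    tb=F([[8,0,178],[0,108,14],[0,108,136],[0,-108,136],[0,-108,14]])
    return ta,tb
def f(X):
    ta,tb=model(X); return np.r_[proj("",world(ta,X),ca)-A(ua),proj("",world(tb,X),cb)-B(ub)].ravel()
for free in (0,1):
    s=least_squares(lambda Y:f(np.r_[Y[:5],Y[5]*free]),[.5,.1,3,0,0,0],loss="soft_l1",x_scale=[.1,.1,1,10,10,.1]); X=s.x
    print(np.round(X,4),np.round(f(np.r_[X[:5],X[5]*free]).reshape(-1,2),1).tolist())
print(np.round(B([[297,124]]),1),proj("scene",[0,0,0]),proj("top",[0,0,0]))
E
```

```text
[ 0.5644  0.0966  2.9021 11.671  14.7438  0.    ] [[0.3, -0.6], [-1.2, 0.3], [-1.6, 0.0], [-0.7, -0.3], [1.1, -0.8], [0.8, 0.1], [-1.2, 1.1], [-0.3, -0.2], [-1.9, 0.5], [0.2, -0.6], [-1.1, 0.3], [-0.4, -1.0], [-0.6, -1.3], [-1.0, 2.0], [-1.0, 1.2], [-0.8, 1.4], [-2.6, 0.3], [-1.8, 1.1]]
[ 0.5631  0.0967  2.9039 13.1551 15.9637  0.0196] [[0.4, -0.6], [-1.2, 0.3], [-1.6, 0.1], [-0.7, -0.3], [1.1, -0.8], [0.8, 0.1], [-1.1, 1.1], [-0.2, -0.2], [-1.7, -0.3], [0.1, -0.0], [-1.1, 0.7], [-0.4, -1.4], [-0.4, -1.9], [-0.6, 1.4], [-1.3, 0.9], [-0.6, 1.1], [-2.4, -0.1], [-2.3, 0.7]]
[[404.  161.3]] [[229.34376033 193.19181417]] [[281.65270382 467.32813966]]
```

Fit is good to ~2 mm (supports are already out ~12/15 mm). Now go to the +y block.

```bash
python3 - <<'E'
from h import *
X=np.array([.5644,.0966,2.902]);np.save("X.npy",X)
for p in ([-50,75,0],[-47,-75,0]): print(world(p,X))
t=world([-50,75,0],X)[0];t[2]=.2308
tool(t,X[2]-np.pi)
E
```

```text
[[0.59517372 0.01187705 0.        ]]
[[0.62785545 0.15830418 0.        ]]
t 0.1 pos [ 0.1969 -0.5929  0.2308] rot [-3.141  0.     0.321] w 0.08544961255756248
shift tool [ 5.686e-01 -4.484e-01  4.000e-04]
rotvec [-0.001  0.     0.56 ]
rotvec [-0.000e+00 -1.000e-03 -2.581e+00]
```

Rows: 12 increments. First call 5 rows: 5*0.06=0.3 of .724 → x .0476/row, y -.0375.

Units first: turns go in shares of pi rad. So 0.56 rad / 3.1416 = 0.1783.

Emit:
drive_effector(ticks=[0.06, 0.047, -0.037, 0, 0, 0, 0.035, 0.06, 0.094, -0.074, 0, 0, 0, 0.07, 0.06, 0.142, -0.112, 0, 0, 0, 0.1082, 0.06, 0.19, -0.15, 0, 0, 0, 0.1432, 0.06, 0.237, -0.187, 0, 0, 0, 0.1783], grip_n=40)

```text
clock: 0.72
position: [0.3638, -0.3391, 0.2313]
tool_rot: [-3.141, -0.0, -0.243]
force: [0.9, -0.2, 0.1]
grip_width: 0.0598
finger_force: 0.0
```

```bash
python3 - <<'E'
from h import *
X=np.load("X.npy");t=world([-50,75,0],X)[0];t[2]=.2308
tool(t,X[2]-np.pi)
E
```

```text
t 0.725 pos [ 0.3638 -0.3391  0.2313] rot [-3.141 -0.    -0.243] w 0.059821488521690926
shift tool [ 0.1402 -0.3963  0.0005]
rotvec [-0.    -0.    -0.003]
rotvec [-0.     0.     3.138]
```

Emit:
drive_effector(ticks=[0.06, 0.02, -0.057, 0, 0, 0, 0, 0.06, 0.04, -0.114, 0, 0, 0, 0, 0.06, 0.06, -0.17, 0, 0, 0, 0, 0.06, 0.08, -0.226, 0, 0, 0, 0, 0.06, 0.1, -0.283, 0, 0, 0, 0])

```text
clock: 1.35
position: [0.5279, -0.088, 0.2312]
tool_rot: [3.141, 0.0, -0.239]
force: [0.6, -0.7, 0.3]
grip_width: 0.0598
finger_force: 0.0
```

Emit:
drive_effector(ticks=[0.06, 0.02, -0.057, 0, 0, 0, 0, 0.06, 0.04, -0.113, 0, 0, 0, 0, 0.06, 0.04, -0.113, 0.05, 0, 0, 0, 0.06, 0.04, -0.113, 0.05, 0, 0, 0])

```text
clock: 1.85
position: [0.5908, 0.0107, 0.1784]
tool_rot: [3.139, 0.006, -0.238]
force: [0.4, -0.8, 0.4]
grip_width: 0.0601
finger_force: 0.0
```

```bash
python3 - <<'E'
from h import *
X=np.load("X.npy");t=world([-50,75,41],X)[0]
tool(t,X[2]-np.pi)
E
```

```text
t 1.85 pos [0.5908 0.0107 0.1784] rot [ 3.139  0.006 -0.238] w 0.06013838698339784
shift tool [ 0.0047 -0.0025  0.1374]
rotvec [0.002 0.006 0.001]
rotvec [-9.00e-03  3.00e-03 -3.14e+00]
```

Emit:
drive_effector(ticks=[0.06, 0.003, -0.001, 0.05, 0, 0, 0, 0.06, 0.003, -0.001, 0.1, 0, 0, 0, 0.06, 0.003, -0.001, 0.137, 0, 0, 0, 0.06, 0.003, -0.001, 0.137, 0, 0, 0])

```text
clock: 2.35
position: [0.5952, 0.01, 0.0438]
tool_rot: [3.14, 0.003, -0.24]
force: [-0.2, 0.6, 0.6]
grip_width: 0.0602
finger_force: 0.0
```

Emit:
drive_effector(ticks=[0.0, 0, 0, 0, 0, 0, 0, 0.0, 0, 0, 0, 0, 0, 0, 0, 0, 0, 0, 0, 0, 0], grip_n=50)

```text
clock: 2.72
position: [0.5988, 0.0144, 0.0476]
tool_rot: [-3.136, -0.006, -0.237]
force: [3.6, 16.7, 11.3]
grip_width: 0.0272
finger_force: 49.3
```

```bash
python3 - <<'E'
from h import *
import cv2
X=np.load("X.npy");t=world([-50,75,41],X)[0]
tool(t,X[2]-np.pi)
cv2.imwrite("pics/s1.png",cv2.resize(camrig.grab_frame("scene")[120:320,305:505],(500,500)))
E
```

```text
t 2.725 pos [0.5988 0.0144 0.0476] rot [-3.136 -0.006 -0.237] w 0.02719684827117353
shift tool [-0.003   0.0034  0.0066]
rotvec [-0.005 -0.006  0.003]
rotvec [ 0.009 -0.008 -3.139]
```

View pics/s1.png

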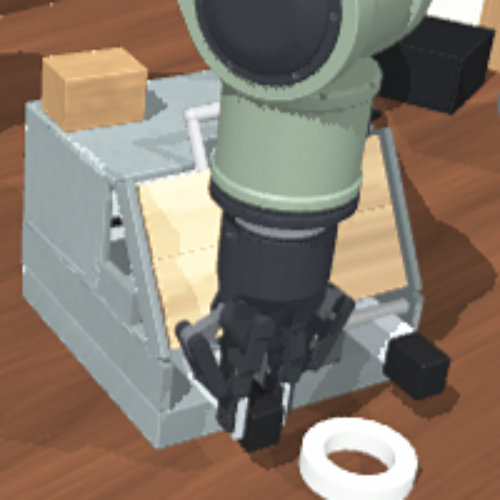

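Grip is good (27 mm block between pads); the block sits about 4 mm to station −y of my estimate. Pull.

Emit:
drive_effector(ticks=[0.0, 0.02, -0.004, -0.003, 0, 0, 0, 0.0, 0.04, -0.004, -0.003, 0, 0, 0, 0, 0.06, -0.004, -0.003, 0, 0, 0, 0, 0.075, -0.004, -0.003, 0, 0, 0, 0, 0.084, -0.004, -0.003, 0, 0, 0])

```text
clock: 3.4
position: [0.6784, -0.0038, 0.0478]
tool_rot: [-3.14, 0.001, -0.238]
force: [-2.6, 7.1, -16.1]
grip_width: 0.027
finger_force: 55.9
```

Emit:
drive_effector(ticks=[0.0, 0.004, 0, 0, 0, 0, 0, 0.0, 0.004, 0, 0, 0, 0, 0])

```text
clock: 3.65
position: [0.6824, -0.0047, 0.0479]
tool_rot: [-3.14, 0.0, -0.238]
force: [2.5, 5.4, -20.8]
grip_width: 0.027
finger_force: 55.3
```

```bash
python3 - <<'E'
from h import *
tool([.5988,.0144,.0476])
E
```

```text
t 3.65 pos [ 0.6824 -0.0047  0.0479] rot [-3.14   0.    -0.238] w 0.027025923018094096
shift tool [-0.0857  0.0012  0.0003]
```

Emit:
drive_effector(ticks=[0.0, 0.004, -0.001, 0.003, 0, 0, 0, 0.0, 0.008, -0.001, 0.003, 0, 0, 0, 0.0, 0.008, -0.001, 0.003, 0, 0, 0])

```text
clock: 4.03
position: [0.6852, -0.0054, 0.0462]
tool_rot: [3.14, 0.011, -0.237]
force: [-46.5, 7.2, 32.4]
grip_width: 0.0268
finger_force: 65.3
```

```bash
python3 - <<'E'
from h import *
tool([.5988,.0144,.0476])
E
```

```text
t 4.025 pos [ 0.6852 -0.0054  0.0462] rot [ 3.14   0.011 -0.237] w 0.026845114710995124
shift tool [-0.0887  0.0011 -0.0005]
```

Emit:
drive_effector(ticks=[0.06, -0.008, 0, -0.004, 0, 0, 0, 0.06, -0.008, 0, -0.004, 0, 0, 0, 0.06, -0.008, 0, -0.05, 0, 0, 0, 0.06, -0.008, -0.04, -0.08, 0, 0, 0, 0.06, -0.03, -0.095, -0.08, 0, 0, 0])

```text
clock: 4.65
position: [0.6868, 0.0915, 0.1281]
tool_rot: [-3.14, -0.006, -0.243]
force: [0.2, 1.1, -1.1]
grip_width: 0.0599
finger_force: 0.0
```

Emit:
drive_effector(ticks=[0.06, -0.03, -0.05, 0, 0, 0, 0, 0.06, -0.06, -0.055, 0, 0, 0, 0, 0.06, -0.06, -0.055, 0, 0, 0, 0])

```text
clock: 5.03
position: [0.6377, 0.1619, 0.1253]
tool_rot: [-3.141, -0.0, -0.237]
force: [0.1, -1.1, -0.0]
grip_width: 0.0599
finger_force: 0.0
```

```bash
python3 - <<'E'
from h import *
X=np.array([.5652,.1000,2.902]);np.save("X.npy",X)
tool(world([-47,-75,43],X)[0],X[2]-np.pi)
E
```

```text
t 5.025 pos [0.6377 0.1619 0.1253] rot [-3.141 -0.    -0.237] w 0.05991312449634533
shift tool [-0.0088  0.0024  0.0823]
rotvec [-0.001 -0.     0.003]
rotvec [ 1.000e-03 -1.000e-03 -3.139e+00]
```

Emit:
drive_effector(ticks=[0.06, -0.009, 0.002, 0.02, 0, 0, 0, 0.06, -0.009, 0.002, 0.06, 0, 0, 0, 0.06, -0.009, 0.002, 0.082, 0, 0, 0, 0.06, -0.009, 0.002, 0.082, 0, 0, 0])

```text
clock: 5.52
position: [0.6292, 0.1596, 0.0413]
tool_rot: [3.14, 0.002, -0.24]
force: [-0.7, 0.3, 0.5]
grip_width: 0.0598
finger_force: 0.0
```

Emit:
drive_effector(ticks=[0.0, 0, 0, 0, 0, 0, 0, 0.0, 0, 0, 0, 0, 0, 0, 0, 0, 0, -0.003, 0, 0, 0], grip_n=50)

```text
clock: 5.9
position: [0.6285, 0.1615, 0.0443]
tool_rot: [-3.141, 0.002, -0.238]
force: [5.5, 12.1, -56.0]
grip_width: 0.0275
finger_force: 52.7
```

```bash
python3 - <<'E'
from h import *
X=np.load("X.npy")
tool(world([-47,-75,43],X)[0],X[2]-np.pi)
E
```

```text
t 5.9 pos [0.6285 0.1615 0.0443] rot [-3.141e+00  2.000e-03 -2.380e-01] w 0.027512047825739936
shift tool [ 0.0001 -0.0002  0.0013]
rotvec [-0.001  0.002  0.002]
rotvec [-2.00e-03 -1.00e-03 -3.14e+00]
```

Emit:
drive_effector(ticks=[0.0, 0.015, -0.001, 0.002, 0, 0, 0, 0.0, 0.035, -0.001, 0.002, 0, 0, 0, 0, 0.055, -0.001, 0.002, 0, 0, 0, 0, 0.075, -0.001, 0.002, 0, 0, 0, 0, 0.084, -0.001, 0.002, 0, 0, 0])

```text
clock: 6.52
position: [0.7119, 0.1425, 0.0441]
tool_rot: [-3.14, -0.0, -0.238]
force: [-2.5, 6.2, -1.0]
grip_width: 0.0273
finger_force: 60.4
```

Emit:
drive_effector(ticks=[0.0, 0.004, 0, 0, 0, 0, 0, 0.0, 0.008, 0, 0, 0, 0, 0, 0.0, 0.008, 0, 0, 0, 0, 0])

```text
clock: 6.9
position: [0.7138, 0.142, 0.0439]
tool_rot: [3.14, 0.01, -0.237]
force: [-41.8, 6.0, 23.8]
grip_width: 0.0274
finger_force: 63.7
```

```bash
python3 - <<'E'
from h import *
tool([.6285,.1615,.0443])
E
```

```text
t 6.9 pos [0.7138 0.142  0.0439] rot [ 3.14   0.01  -0.237] w 0.027385300543048014
shift tool [-0.0875  0.001   0.0005]
```

Emit:
drive_effector(ticks=[0.06, -0.008, 0, -0.002, 0, 0, 0, 0.06, -0.008, 0, -0.002, 0, 0, 0, 0.06, -0.008, 0, -0.06, 0, 0, 0, 0.06, -0.008, 0, -0.12, 0, 0, 0, 0.06, -0.008, 0, -0.18, 0, 0, 0])

```text
clock: 7.52
position: [0.7115, 0.1409, 0.2258]
tool_rot: [-3.141, -0.001, -0.24]
force: [0.1, 0.2, -0.3]
grip_width: 0.0602
finger_force: 0.0
```

Emit:
drive_effector(ticks=[0.05, 0, 0, -0.05, 0, 0, 0, 0.05, 0, 0, -0.05, 0, 0, 0])

```text
clock: 7.78
position: [0.7131, 0.1413, 0.2785]
tool_rot: [-3.138, -0.007, -0.24]
force: [-0.2, -0.2, -0.7]
grip_width: 0.0502
finger_force: 0.0
```

```bash
python3 - <<'E'
from h import *
import cv2
X=np.load("X.npy")
print(bot.observe()["qpos"], world(flap([8,0,178],0),X))
t=world(flap([8,0,178],0),X)[0];t[2]=.270
tool(t,X[2]+np.pi/2)
cv2.imwrite("pics/s2.png",cv2.resize(camrig.grab_frame("scene")[120:320,305:505],(600,600),interpolation=cv2.INTER_CUBIC))
E
```

```text
[-0.2176804   0.65698063 -0.10814052  1.23393412  0.07025906  1.24653567
 -2.13607355] [[0.46819396 0.12369712 0.22256787]]
t 7.775 pos [0.7131 0.1413 0.2785] rot [-3.138 -0.007 -0.24 ] w 0.05021334455273659
shift tool [-0.2338  0.0753  0.0066]
rotvec [-0.008 -0.003  1.57 ]
rotvec [ 0.003 -0.008 -1.571]
```

View pics/s2.png

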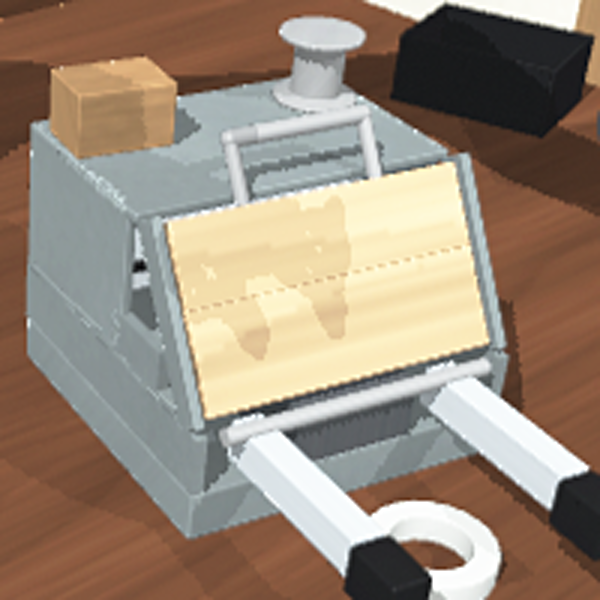

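Both supports are fully out. Now to above the handle with a 90° turn.

To row units: 0.9 rad / 3.1416 = 0.2865.

Emit:
drive_effector(ticks=[0.05, -0.04, 0.012, 0, 0, 0, 0.0573, 0.05, -0.08, 0.024, 0, 0, 0, 0.1146, 0.05, -0.12, 0.036, 0, 0, 0, 0.1719, 0.05, -0.16, 0.05, 0, 0, 0, 0.2292, 0.05, -0.2, 0.06, 0, 0, 0, 0.2865])

```text
clock: 8.45
position: [0.5449, 0.1317, 0.2664]
tool_rot: [3.112, -0.001, -0.856]
force: [0.2, 1.4, -1.0]
grip_width: 0.05
finger_force: 0.0
```

Emit:
drive_effector(ticks=[0.05, 0, 0, 0, 0, 0, 0.0573, 0.05, 0, 0, 0, 0, 0, 0.1146, 0.05, 0, 0, 0, 0, 0, 0.1719, 0.05, 0, 0, 0, 0, 0, 0.2133])

```text
clock: 8.95
position: [0.5465, 0.13, 0.2628]
tool_rot: [3.116, -0.011, -1.451]
force: [-15.5, -143.1, 148.1]
grip_width: 0.0502
finger_force: 0.0
```

```bash
python3 - <<'E'
from h import *
X=np.load("X.npy")
t=world(flap([8,0,178],0),X)[0];t[2]=.2036
tool(t,X[2]+np.pi/2)
E
```

```text
t 8.95 pos [0.5465 0.13   0.2628] rot [ 3.116 -0.011 -1.451] w 0.050169371278037445
shift tool [-0.0038  0.0769  0.0612]
rotvec [ 0.023 -0.016  0.359]
rotvec [ 0.022  0.033 -2.782]
```

Large force — something touched. Look before moving.

```bash
python3 - <<'E'
from h import *
import cv2
a=camrig.grab_frame("scene")[0:320,160:500]; o=bot.observe()
cv2.imwrite("pics/s3.png",cv2.resize(a,(637,600)))
print(o["force"],o["moment"],o["qpos"],o["qd"],o["joint_efforts"],o["position"],o.keys())
E
```

```text
[  2.43926906  20.41863306 -25.73087002] [1.14286292 0.00699779 0.02707367] [-1.1122587   0.90255239  1.41276503  1.74791425 -0.89169772  1.36847588
 -2.5200869 ] [-0.01461158 -0.07560607 -0.13141927 -0.01275799  0.20589353 -0.14018498
  0.00909025] [  26.87075794 -161.2771225    94.44126606  -28.86517167    6.64262563
   -3.84134442    0.16262909] [0.54357313 0.13929927 0.25293323] dict_keys(['clock', 'qpos', 'qd', 'joint_efforts', 'position', 'tool_rot', 'force', 'moment', 'finger_force', 'grip_width'])
```

View pics/s3.png

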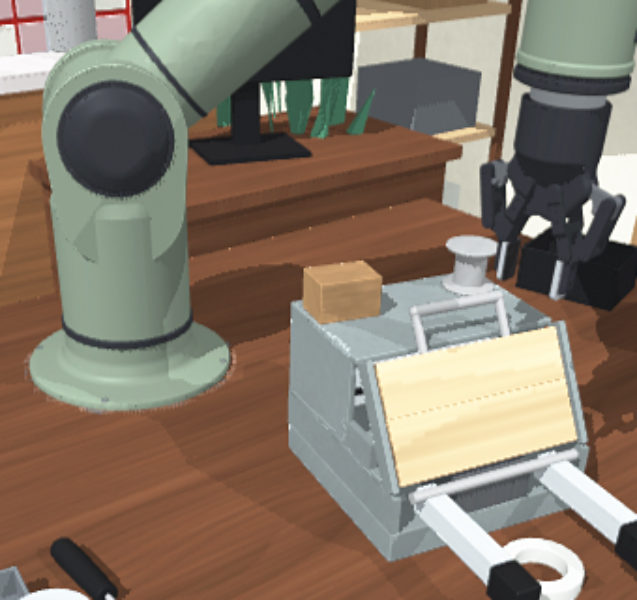

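The wrist ran into joint 7's lower limit (and joint 3's): yaw must go the other way (half turn equivalent). Nothing in the scene has moved. Unwind gently.

To row units: -0.7 rad / 3.1416 = -0.2228.

Emit:
drive_effector(ticks=[0.05, 0, 0, -0.01, 0, 0, -0.0318, 0.05, 0, 0, -0.02, 0, 0, -0.0796, 0.05, 0, 0, -0.03, 0, 0, -0.1273, 0.05, 0, 0, -0.04, 0, 0, -0.1751, 0.05, 0, 0, -0.04, 0, 0, -0.2228])

```text
clock: 9.62
position: [0.5479, 0.1289, 0.3033]
tool_rot: [3.114, 0.006, -0.746]
force: [-0.7, -0.1, -0.2]
grip_width: 0.0501
finger_force: 0.0
```

```bash
python3 - <<'E'
from h import *
X=np.load("X.npy")
t=world(flap([8,0,178],0),X)[0];t[2]=.28
o=bot.observe();print(o["qpos"],o["qd"],o["force"]);tool(t,X[2]-np.pi/2)
E
```

```text
[-1.09902207  0.72030956  1.30177249  1.69123654 -0.69601442  1.31998143
 -1.97448512] [ 0.05600346 -0.21025135 -0.30382521  0.01101657  0.23825614 -0.17150288
  0.9632215 ] [-0.71226029 -0.12490457 -0.22518943]
t 9.625 pos [0.5479 0.1289 0.3033] rot [ 3.114  0.006 -0.746] w 0.05005383670701335
shift tool [-0.0549  0.0572  0.0253]
rotvec [ 0.01   0.033 -2.077]
rotvec [ 0.029 -0.009  1.065]
```

To row units: -0.9 rad / 3.1416 = -0.2865.

Emit:
drive_effector(ticks=[0.05, 0, 0, 0, 0, 0, -0.0573, 0.05, 0, 0, 0, 0, 0, -0.1146, 0.05, 0, 0, 0, 0, 0, -0.1719, 0.05, 0, 0, 0, 0, 0, -0.2292, 0.05, 0, 0, 0, 0, 0, -0.2865])

```text
clock: 10.25
position: [0.5476, 0.129, 0.3028]
tool_rot: [3.129, 0.027, 0.155]
force: [0.3, -0.4, -0.7]
grip_width: 0.0499
finger_force: 0.0
```

Emit:
drive_effector(ticks=[0.05, 0, 0, 0, 0, 0, -0.0573, 0.05, 0, 0, 0, 0, 0, -0.1146, 0.05, 0, 0, 0, 0, 0, -0.1719, 0.05, 0, 0, 0, 0, 0, -0.2292, 0.05, 0, 0, 0, 0, 0, -0.2865])

```text
clock: 10.88
position: [0.5476, 0.129, 0.3027]
tool_rot: [-3.128, 0.026, 1.056]
force: [-0.2, -0.1, 0.1]
grip_width: 0.0497
finger_force: 0.0
```

```bash
python3 - <<'E'
from h import *
X=np.load("X.npy")
t=world(flap([8,0,178],0),X)[0];t[2]=.28
o=bot.observe();print(o["qpos"],o["qd"],o["force"]);tool(t,X[2]-np.pi/2)
E
```

```text
[-0.89693686  0.47371884  0.81117587  1.68418999 -0.35375511  1.16960585
 -0.50690139] [ 0.22156166 -0.12804193 -0.3930206  -0.00854525  0.2251776  -0.05816623
  1.20625046] [-0.18250983 -0.07785987  0.09221213]
t 10.875 pos [0.5476 0.129  0.3027] rot [-3.128  0.026  1.056] w 0.04968359453778334
shift tool [-0.0431 -0.0662  0.0247]
rotvec [-0.017  0.024 -0.276]
rotvec [0.035 0.024 2.866]
```

To row units: -0.276 rad / 3.1416 = -0.0879.

Emit:
drive_effector(ticks=[0.05, -0.02, -0.03, 0, -0.0032, 0.0032, -0.0446, 0.05, -0.043, -0.066, 0.01, -0.0054, 0.0076, -0.0879, 0.05, -0.043, -0.066, 0.024, -0.0054, 0.0076, -0.0879, 0.05, -0.043, -0.066, 0.024, -0.0054, 0.0076, -0.0879, 0.05, -0.043, -0.066, 0.024, -0.0054, 0.0076, -0.0879])

```text
clock: 11.5
position: [0.4694, 0.1243, 0.2814]
tool_rot: [3.14, 0.0, 1.325]
force: [0.2, -0.6, 0.1]
grip_width: 0.0501
finger_force: 0.0
```

```bash
python3 - <<'E'
from h import *
import cv2
X=np.load("X.npy")
t=world(flap([8,0,178],0),X)[0];t[2]=.2036
o=bot.observe();print(o["qpos"],o["force"]);tool(t,X[2]-np.pi/2)
c=camrig.calibration("wrist");h=flap([8,0,178],0)[0]
print(proj("",world([h,h+[0,-55,0],h+[0,55,0]],X),c))
cv2.imwrite("pics/w1.png",camrig.grab_frame("wrist"))
E
```

```text
[-0.99622728  0.31023069  0.78054808  1.92207281 -0.25575812  1.00958699
 -0.34800741] [ 0.24793684 -0.63784991  0.12624363]
t 11.5 pos [0.4694 0.1243 0.2814] rot [3.14  0.    1.325] w 0.0500951295466545
shift tool [-0.0009 -0.0011  0.0778]
rotvec [ 0.001  0.    -0.006]
rotvec [ 0.000e+00 -2.000e-03  3.135e+00]
[[314.08544895 261.04894533]
 [313.15397835 165.82089987]
 [314.88756896 343.05295226]]
```

View pics/w1.png

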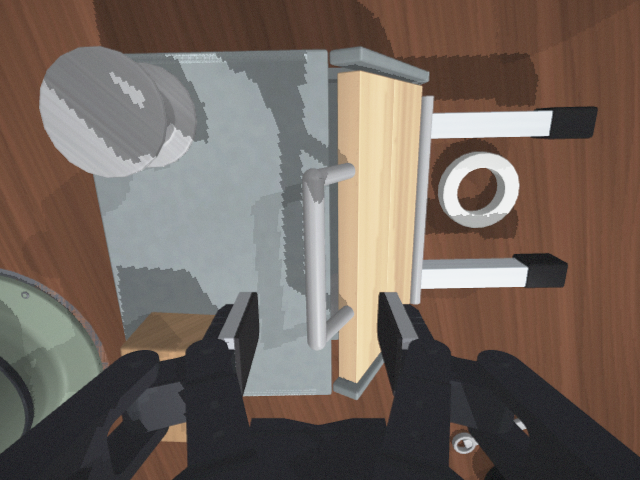

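The wrist picture shows the bar at column 315, rows 178–345; prediction 314, 166–343: good. Descend and grip.

Emit:
drive_effector(ticks=[0.05, 0, -0.001, 0.04, 0, 0, 0, 0.05, 0, -0.001, 0.075, 0, 0, 0, 0.05, 0, -0.001, 0.075, 0, 0, 0])

```text
clock: 11.92
position: [0.4673, 0.1241, 0.2051]
tool_rot: [-3.14, 0.002, 1.325]
force: [-0.6, -0.7, 0.7]
grip_width: 0.0504
finger_force: 0.0
```

Emit:
drive_effector(ticks=[0.0, 0, 0, 0, 0, 0, 0, 0.0, 0, 0, 0, 0, 0, 0, 0, 0, 0, 0, 0, 0, 0, 0, 0, 0, 0, 0, 0, 0], grip_n=30)

```text
clock: 12.42
position: [0.4679, 0.1251, 0.2074]
tool_rot: [3.14, -0.002, 1.326]
force: [-4.5, 0.2, 10.3]
grip_width: 0.011
finger_force: 29.7
```

```bash
python3 - <<'E'
from h import *
X=np.load("X.npy")
t=world(flap([8,0,178],0),X)[0];t[2]=.2036
o=bot.observe();print(o["qpos"],o["force"]);tool(t,X[2]-np.pi/2)
E
```

```text
[-0.92533154  0.41179617  0.71293315  2.0137703  -0.36128879  0.8397774
 -0.25303108] [-4.49743778  0.1769169  10.31009641]
t 12.425 pos [0.4679 0.1251 0.2074] rot [ 3.140e+00 -2.000e-03  1.326e+00] w 0.010988931641972375
shift tool [-0.0013  0.0006  0.0038]
rotvec [ 0.001 -0.002 -0.005]
rotvec [-4.000e-03 -2.000e-03  3.137e+00]
```

```bash
python3 - <<'E'
from h import *
P=lambda a:flap([8,0,178],a)[0]/1000
for k in range(0,22,4):
    a0=k*.11
    for j in range(1,5 if k<20 else 1):
        a=min(a0+.11*j,2.12); d=P(a)-P(a0); print(round(a,2),np.round([-d[0],-d[2]],4))
E
```

```text
0.11 [ 0.0168 -0.0101]
0.22 [ 0.0346 -0.0182]
0.33 [ 0.0532 -0.0244]
0.44 [ 0.0724 -0.0285]
0.55 [ 0.0195 -0.002 ]
0.66 [ 0.0391 -0.0018]
0.77 [0.0585 0.0006]
0.88 [0.0776 0.0051]
0.99 [0.0185 0.0065]
1.1 [0.0361 0.0151]
1.21 [0.0527 0.0255]
1.32 [0.0681 0.0376]
1.43 [0.0139 0.0138]
1.54 [0.0263 0.029 ]
1.65 [0.0368 0.0455]
1.76 [0.0455 0.063 ]
1.87 [0.0067 0.0184]
1.98 [0.0114 0.0374]
2.09 [0.014  0.0568]
2.12 [0.0143 0.0622]
```

Emit:
drive_effector(ticks=[0, 0, 0.017, -0.01, 0, 0, 0, 0, 0, 0.0346, -0.0182, 0, 0, 0, 0, 0, 0.0532, -0.0244, 0, 0, 0, 0, 0, 0.0724, -0.0285, 0, 0, 0])

```text
clock: 12.92
position: [0.5386, 0.1083, 0.236]
tool_rot: [3.141, -0.003, 1.327]
force: [-2.0, 8.0, 6.3]
grip_width: 0.0106
finger_force: 30.4
```

Emit:
drive_effector(ticks=[0, 0, 0.0195, -0.002, 0, 0, 0, 0, 0, 0.039, -0.0018, 0, 0, 0, 0, 0, 0.0585, 0.0006, 0, 0, 0])

```text
clock: 13.3
position: [0.5955, 0.0946, 0.2352]
tool_rot: [3.14, -0.003, 1.328]
force: [1.9, 8.4, 4.9]
grip_width: 0.0111
finger_force: 30.4
```

```bash
python3 - <<'E'
from h import *
X=np.load("X.npy")
t=world(flap([8,0,178],.77),X)[0];t[2]-=.0162
o=bot.observe();print(o["qpos"],o["force"]);tool(t,X[2]-np.pi/2)
E
```

```text
[-0.70443216  0.57168697  0.68133218  1.68369213 -0.41170513  1.03138718
 -0.12927068] [1.91224472 8.38586036 4.87640355]
t 13.3 pos [0.5955 0.0946 0.2352] rot [ 3.140e+00 -3.000e-03  1.328e+00] w 0.011051555856958287
shift tool [-0.0019  0.0003  0.0009]
rotvec [ 0.001 -0.003 -0.004]
rotvec [-5.000e-03 -2.000e-03  3.138e+00]
```

Emit:
drive_effector(ticks=[0, 0, 0.0191, 0.0045, 0, 0, 0, 0, 0, 0.0376, 0.011, 0, 0, 0, 0, 0, 0.0552, 0.0196, 0, 0, 0, 0, 0, 0.0718, 0.03, 0, 0, 0, 0, 0, 0.0872, 0.0421, 0, 0, 0])

```text
clock: 13.92
position: [0.6802, 0.074, 0.1927]
tool_rot: [3.14, -0.004, 1.328]
force: [-0.7, 8.9, -0.3]
grip_width: 0.011
finger_force: 30.0
```

Emit:
drive_effector(ticks=[0, 0, 0.0139, 0.0138, 0, 0, 0, 0, 0, 0.0263, 0.029, 0, 0, 0, 0, 0, 0.0368, 0.0455, 0, 0, 0, 0, 0, 0.0455, 0.063, 0, 0, 0])

```text
clock: 14.42
position: [0.7245, 0.0628, 0.1296]
tool_rot: [3.14, -0.003, 1.328]
force: [0.2, 7.7, -1.1]
grip_width: 0.0107
finger_force: 29.7
```

```bash
python3 - <<'E'
from h import *
X=np.load("X.npy")
t=world(flap([8,0,178],1.76),X)[0];t[2]-=.0162
o=bot.observe();print(o["qpos"],o["force"]);tool(t,X[2]-np.pi/2)
E
```

```text
[-0.48267368  0.87285253  0.5828506   1.39947059 -0.5203878   1.02136968
 -0.03548352] [ 0.20028475  7.7499133  -1.0873586 ]
t 14.425 pos [0.7245 0.0628 0.1296] rot [ 3.140e+00 -3.000e-03  1.328e+00] w 0.010736060565003333
shift tool [-0.0017  0.0002  0.0005]
rotvec [ 0.002 -0.003 -0.004]
rotvec [-5.000e-03 -3.000e-03  3.138e+00]
```

Emit:
drive_effector(ticks=[0, 0, 0.0067, 0.0184, 0, 0, 0, 0, 0, 0.0114, 0.0374, 0, 0, 0, 0, 0, 0.0134, 0.05, 0, 0, 0, 0, 0, 0.014, 0.0568, 0, 0, 0])

```text
clock: 14.92
position: [0.7376, 0.0592, 0.0724]
tool_rot: [3.141, -0.002, 1.327]
force: [3.3, 4.7, -1.0]
grip_width: 0.0109
finger_force: 29.9
```

Emit:
drive_effector(ticks=[0, 0, 0, 0.002, 0, 0, 0, 0, 0, 0, 0.004, 0, 0, 0, 0, 0, 0, 0.005, 0, 0, 0, 0, 0, 0, 0.005, 0, 0, 0])

```text
clock: 15.42
position: [0.7378, 0.0591, 0.0682]
tool_rot: [3.14, -0.002, 1.327]
force: [3.1, 4.1, -1.4]
grip_width: 0.0107
finger_force: 29.8
```

```bash
python3 - <<'E'
from h import *
X=np.load("X.npy")
t=world(flap([8,0,178],2.12),X)[0];t[2]-=.0162
o=bot.observe();print(o["qpos"],o["force"]);tool(t,X[2]-np.pi/2)
E
```

```text
[-0.45088085  0.95920659  0.54692659  1.38441755 -0.5534543   0.94934723
 -0.01379611] [ 3.08914813  4.10889253 -1.35832649]
t 15.425 pos [0.7378 0.0591 0.0682] rot [ 3.140e+00 -2.000e-03  1.327e+00] w 0.010736598078403381
shift tool [-0.0012  0.0006  0.0013]
rotvec [ 0.002 -0.002 -0.004]
rotvec [-4.000e-03 -3.000e-03  3.138e+00]
```

Emit:
drive_effector(ticks=[0, 0, 0, 0.001, 0, 0, 0, 0, 0, 0, 0.002, 0, 0, 0, 0, 0, 0, 0.002, 0, 0, 0])

```text
clock: 15.8
position: [0.7379, 0.059, 0.0673]
tool_rot: [3.14, -0.003, 1.327]
force: [-3.3, 6.3, 12.5]
grip_width: 0.0103
finger_force: 31.2
```

Emit:
drive_effector(ticks=[0, 0, 0, 0.001, 0, 0, 0, 0, 0, 0, 0.001, 0, 0, 0])

```text
clock: 16.05
position: [0.738, 0.059, 0.067]
tool_rot: [3.139, -0.003, 1.327]
force: [-6.1, 6.9, 22.7]
grip_width: 0.0109
finger_force: 32.2
```

Emit:
drive_effector(ticks=[0.0, 0, 0, -0.003, 0, 0, 0, 0.03, 0, 0, -0.003, 0, 0, 0, 0.03, 0, 0, -0.003, 0, 0, 0, 0.03, 0, 0, -0.05, 0, 0, 0, 0.03, 0, 0, -0.11, 0, 0, 0])

```text
clock: 16.68
position: [0.7362, 0.0571, 0.1747]
tool_rot: [-3.14, 0.001, 1.326]
force: [0.9, 0.7, 0.5]
grip_width: 0.0298
finger_force: 0.0
```

```bash
python3 - <<'E'
from h import *
X=np.load("X.npy")
t=world(flap([52,66,85],2.12),X)[0];print(t); t[2]=.18
o=bot.observe();print(o["qpos"],o["force"]);tool(t,X[2])
E
```

```text
[0.63206944 0.01572405 0.12706767]
[-0.47392095  0.8494743   0.60792299  1.32425026 -0.49645283  1.12069044
 -0.05615105] [0.8964789  0.70977892 0.54025388]
t 16.675 pos [0.7362 0.0571 0.1747] rot [-3.140e+00  1.000e-03  1.326e+00] w 0.02982157823344538
shift tool [-0.0655 -0.091  -0.0052]
rotvec [-2.000e-03 -1.000e-03 -1.576e+00]
rotvec [-1.000e-03  2.000e-03  1.565e+00]
```

Units first: turns go in shares of pi rad. So -0.9 rad / 3.1416 = -0.2865.

Emit:
drive_effector(ticks=[0.05, -0.013, -0.018, -0.01, 0, 0, -0.0573, 0.05, -0.026, -0.036, -0.01, 0, 0, -0.1146, 0.05, -0.04, -0.055, -0.01, 0, 0, -0.1719, 0.05, -0.053, -0.073, -0.01, 0, 0, -0.2292, 0.05, -0.0655, -0.091, -0.01, 0, 0, -0.2865])

```text
clock: 17.3
position: [0.6321, 0.0154, 0.1845]
tool_rot: [3.141, 0.0, 2.232]
force: [-0.1, -0.5, -0.3]
grip_width: 0.0498
finger_force: 0.0
```

Emit:
drive_effector(ticks=[0.05, 0, 0, 0, 0, 0, -0.0541, 0.05, 0, 0, 0, 0, 0, -0.1082, 0.05, 0, 0, 0, 0, 0, -0.1623, 0.05, 0, 0, 0, 0, 0, -0.2152, 0.05, 0, 0, 0, 0, 0, -0.2152])

```text
clock: 17.92
position: [0.6328, 0.0155, 0.1845]
tool_rot: [3.141, 0.001, 2.9]
force: [-0.3, -0.6, -0.2]
grip_width: 0.0499
finger_force: 0.0
```

```bash
python3 - <<'E'
from h import *
import cv2
X=np.load("X.npy")
s=flap([[68,66,85],[68,66,115],[68,66,55]],2.12)
t=world(flap([52,66,85],2.12),X)[0]; t[2]=.108
o=bot.observe();print(o["qpos"],o["force"]);tool(t,X[2])
print(proj("wrist",world(s-[0,0,4],X)))
cv2.imwrite("pics/w2.png",camrig.grab_frame("wrist"))
E
```

```text
[-0.26302832  0.59480291  0.21990471  1.63289227 -0.15410671  0.92995838
  1.34220563] [-0.31014492 -0.61679697 -0.15863414]
t 17.925 pos [0.6328 0.0155 0.1845] rot [3.141e+00 1.000e-03 2.900e+00] w 0.04988015857999427
shift tool [ 0.0009 -0.      0.0765]
rotvec [ 0.001  0.001 -0.002]
rotvec [ 1.00e-03 -2.00e-03  3.14e+00]
[[316.89328259 264.29590665]
 [316.99962286 313.34390672]
 [316.77729043 210.79610449]]
```

View pics/w2.png

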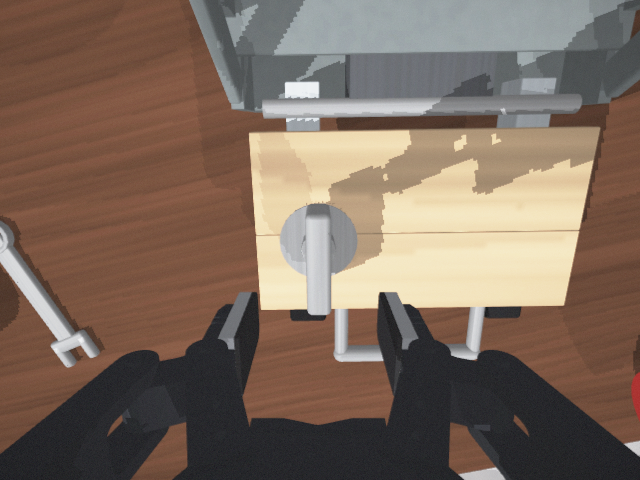

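Head is at column 318, rows 207–313, matching prediction (317, 211–313); flap lies level. Descend and grip.

Emit:
drive_effector(ticks=[0.05, 0, 0, 0.04, 0, 0, 0, 0.05, 0, 0, 0.074, 0, 0, 0, 0.05, 0, 0, 0.074, 0, 0, 0])

```text
clock: 18.35
position: [0.6315, 0.0159, 0.1085]
tool_rot: [-3.141, -0.003, 2.899]
force: [0.2, 0.3, 0.1]
grip_width: 0.0496
finger_force: 0.0
```

Emit:
drive_effector(ticks=[0.0, 0, 0, 0, 0, 0, 0, 0.0, 0, 0, 0, 0, 0, 0, 0, 0, 0, 0, 0, 0, 0, 0, 0, 0, 0, 0, 0, 0], grip_n=60)

```text
clock: 18.85
position: [0.6336, 0.0158, 0.1117]
tool_rot: [3.14, 0.003, 2.901]
force: [0.2, -1.9, 6.0]
grip_width: 0.013
finger_force: 62.7
```

Emit:
drive_effector(ticks=[0, 0, 0, 0.002, 0, 0, 0, 0, 0, 0, 0.004, 0, 0, 0, 0, 0, 0, 0.005, 0, 0, 0, 0, 0, 0, 0.005, 0, 0, 0])

```text
clock: 19.35
position: [0.6337, 0.0158, 0.1068]
tool_rot: [3.14, 0.003, 2.901]
force: [-1.0, -1.4, 10.1]
grip_width: 0.013
finger_force: 63.1
```

Emit:
drive_effector(ticks=[0, 0, 0, 0.002, 0, 0, 0, 0, 0, 0, 0.003, 0, 0, 0, 0, 0, 0, 0.003, 0, 0, 0])

```text
clock: 19.73
position: [0.6337, 0.0158, 0.1041]
tool_rot: [3.14, 0.003, 2.901]
force: [-2.4, -1.0, 12.6]
grip_width: 0.0131
finger_force: 63.9
```

Emit:
drive_effector(ticks=[0, 0, 0, 0.001, 0, 0, 0, 0, 0, 0, 0.001, 0, 0, 0])

```text
clock: 19.98
position: [0.6338, 0.0158, 0.1039]
tool_rot: [3.14, 0.003, 2.901]
force: [-7.2, -1.8, 25.0]
grip_width: 0.0129
finger_force: 65.9
```

To row units: 0.62 rad / 3.1416 = 0.1974.

Emit:
drive_effector(ticks=[0, 0, 0, 0, 0, 0, 0.0318, 0, 0, 0, 0, 0, 0, 0.0732, 0, 0, 0, 0, 0, 0, 0.1146, 0, 0, 0, 0, 0, 0, 0.156, 0, 0, 0, 0, 0, 0, 0.1974])

```text
clock: 20.6
position: [0.6336, 0.0153, 0.1039]
tool_rot: [3.139, 0.001, 2.277]
force: [-9.1, -3.5, 26.4]
grip_width: 0.0128
finger_force: 65.7
```

```bash
python3 - <<'E'
from h import *
o=bot.observe();print(o["qpos"],o["force"],o["moment"])
E
```

```text
[-0.35255794  0.71900088  0.36148299  1.69304909 -0.33576704  0.78810835
  0.8712087 ] [-9.12014034 -3.5453181  26.41693685] [-0.90654748  2.28558708  0.08925912]
```

To row units: 0.7 rad / 3.1416 = 0.2228.

Emit:
drive_effector(ticks=[0, 0, 0, 0, 0, 0, 0.0446, 0, 0, 0, 0, 0, 0, 0.0891, 0, 0, 0, 0, 0, 0, 0.1337, 0, 0, 0, 0, 0, 0, 0.1783, 0, 0, 0, 0, 0, 0, 0.2228])

```text
clock: 21.22
position: [0.633, 0.0151, 0.1039]
tool_rot: [3.14, -0.001, 1.576]
force: [-13.9, -4.4, 30.2]
grip_width: 0.0132
finger_force: 66.3
```

Emit:
drive_effector(ticks=[0, 0, 0, 0, 0, 0, 0.0382, 0, 0, 0, 0, 0, 0, 0.0764, 0, 0, 0, 0, 0, 0, 0.0859, 0, 0, 0, 0, 0, 0, 0.0859])

```text
clock: 21.72
position: [0.6329, 0.0151, 0.1038]
tool_rot: [3.14, -0.001, 1.311]
force: [-14.0, -3.8, 32.1]
grip_width: 0.0127
finger_force: 67.1
```

```bash
python3 - <<'E'
from h import *
o=bot.observe();print(o["qpos"],o["force"],o["moment"])
E
```

```text
[-0.50598884  0.78381993  0.61738388  1.7020792  -0.57946662  0.84437973
  0.10955028] [-14.04201285  -3.83671453  32.11742425] [-1.02725021  3.43949927  0.54798413]
```

Emit:
drive_effector(ticks=[0, 0, 0, -0.003, 0, 0, 0, 0, 0, 0, -0.006, 0, 0, 0, 0, 0, 0, -0.006, 0, 0, 0])

```text
clock: 22.1
position: [0.6326, 0.0151, 0.1086]
tool_rot: [3.141, -0.0, 1.312]
force: [-5.9, -5.1, 8.0]
grip_width: 0.0128
finger_force: 63.5
```

The spring follows the gripper up, so the cam has caught. Release and retreat.

Emit:
drive_effector(ticks=[0, 0, 0, -0.003, 0, 0, 0, 0, 0, 0, -0.003, 0, 0, 0, 0.05, 0, 0, -0.003, 0, 0, 0, 0.05, 0, 0, -0.003, 0, 0, 0])

```text
clock: 22.6
position: [0.6332, 0.0164, 0.1108]
tool_rot: [3.141, -0.002, 1.312]
force: [-0.5, 0.0, -0.3]
grip_width: 0.0486
finger_force: 0.0
```

Emit:
drive_effector(ticks=[0.05, 0, 0, -0.05, 0, 0, 0, 0.05, 0, 0, -0.1, 0, 0, 0, 0.05, 0, 0, -0.14, 0, 0, 0, 0.05, 0, 0, -0.14, 0, 0, 0])

```text
clock: 23.1
position: [0.634, 0.016, 0.2535]
tool_rot: [3.137, -0.003, 1.312]
force: [0.6, -0.9, 0.0]
grip_width: 0.0502
finger_force: 0.0
```

```bash
python3 - <<'E'
from h import *
import cv2
X=np.load("X.npy")
s=flap([[68,66,85],[68,36,85],[68,96,85]],2.12)
print(proj("wrist",world(s-[0,0,4],X)),proj("wrist",world(s-[0,0,12],X))[1:])
cv2.imwrite("pics/w3.png",camrig.grab_frame("wrist"))
E
```

```text
[[313.0811431  234.53933451]
 [312.12049478 193.73811662]
 [313.98164723 272.78607307]] [[312.23800025 191.8062626 ]
 [314.04221171 268.85760597]]
```

View pics/w3.png

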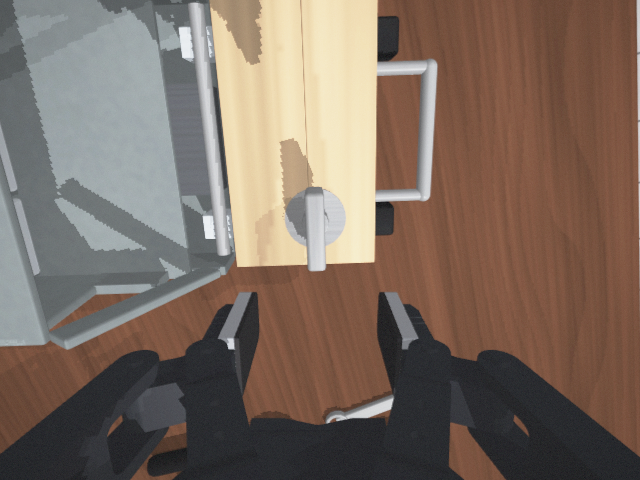

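The head (column 316, rows 187–270) lies parallel to the hinge, the flap is level on both supports, and the gripper is clear.

```bash
python3 -c "
from workcell import bot, camrig
print(bot.job_done())"
```

```text
the job is handed in; nothing more can be done
None
```

I handed the job in with both supports fully out, the flap level on them and the fastener turned a quarter turn and sprung back up, but it may be failed: at about 9 s joints 3 and 7 ran to their range limits and the measured force peaked near 207 N, above the 120 N wrist limit, though a picture showed no contact and nothing moved.

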